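# Close the basement vent flap with the hook pole

### The job

Take the hook pole from its wooden rest, drop its pin into the brass ring eye on top of the open vent flap and pull the flap gently shut, feeling it click past its catch and come home on its rubber stop, without slamming it, forcing it or touching it with the gripper. Then unhook the pole and lay it back in its rest, pin down as before, and leave the jars and the carton alone.

Things in the scene. Friction and masses are not known exactly. Their poses are not given: they have to be found in the camera images.
- duct: Fixed sheet-metal vent box, 220 (x) by 180 (y) by 205 mm high; origin at the centre of its underside, z up. The flap closes its open +y face. A white pipe stub (110 mm across, 130 long, axis 100 mm up) leaves its +x side. At the -x side of the mouth, 150 mm up, is an adjustable bracket (28 mm of setting, for trickle air) with a rubber stop pad (keeper_c0) and, outside the flap's edge, a sprung roller catch.
- hinge (a point): Foot of the flap's upright hinge line, at x = 110, y = 90, z = 0 mm in the vent box's frame; same axes as the vent box. A hinge spring (0.2 Nm per rad, resting at 0.95 rad open, with 0.10 Nm of friction) swings the flap back open if it is let go before the catch holds it.
- flap (a joint): Opening angle (rad) of the white flap (4 mm plate, 213 mm wide, top edge 202 mm up); grows as its free edge swings out to the box's +y. Starts at 0.7 to 1.15. Home on the stop pad it is 0 to 0.14, set differently each time. Near there the pull at the ring rises from 1.5 to about 7 N in 5 mm, falls off as the edge passes the roller, and rises again within about 4 mm: home, and the catch holds.
- ring (a point): Centre of the brass ring eye on the flap's upper free corner: hole axis vertical, inside diameter 23 mm, wire 5 mm, 235 mm above the bench, at x = -195, y = 4 mm from the hinge line in axes that turn with the flap; at flap angle 0 those are the vent box's axes. A 6 mm stem holds it on the hinge side; 33 mm free below it. Over 12 N bends it.
- pole: Loose hook pole, 0.22 kg, level in its rest. Origin: centre of the orange handle (100 mm along x, 24 wide along y, 26 high), also its centre of mass; x runs along the 10 mm steel rod towards the hook end, z up. A black 24 mm ball ends it at x = -150 mm. At x = 200 mm an 8 mm round pin points straight down (-z), ending 45 mm below the rod's axis.
- pole_tip (a point): Lower end of the pole's pin, at x = 200, y = 0, z = -45 mm in the pole's frame.
- rest: Fixed wooden rest, foot 260 x 70 x 12 mm; origin: centre of its underside, x along the pole. Two 20 mm thick V notches at x = -100 and +100 mm, about 45 mm open at the top (93 mm high), carry the rod on both sides of the handle, its axis 75 mm above the bench. The pole's x runs along the rest's x, its origin above the rest's within 10 mm along.
- amber_jar: Amber glass jar with steel lid, 72 mm across, 130 mm high; origin under its centre. Not to be disturbed.
- clear_jar: Green-tinted glass jar with brass lid and paper label, 80 mm across, 120 mm high; origin under its centre. Not to be disturbed.
- carton: Small cardboard box 120 by 90 by 70 mm high; origin under its centre. Not to be disturbed.

How it is judged (in metres and radians):
On the way, in this order (a step that is already met when the one before it is completed fails the run):
1. the pole's pin hangs in the ring eye while the flap is still open (horizontal distance between pole_tip and ring below 0.014 m and z of pole_tip in the frame of ring between -0.042 and -0.006 m and value of joint flap above 0.3 rad), for 0.2 s.
2. the flap is home on its rubber stop, the pin still in the ring (horizontal distance between pole_tip and ring below 0.014 m and z of pole_tip in the frame of ring between -0.042 and -0.006 m and contact force between flap and keeper_c0 above 0.3 N), for 0.2 s.
At the end, for the whole second after the job is handed in: The catch holds the flap on its rubber stop (over 0.3 N); the released pole lies still in both notches of its rest: centre within 30 mm along and 6 mm across, 70 to 80 mm above the bench, hook at the same end as before, lined up within 0.06 rad, pin down within 0.4 rad (contact force between flap and keeper_c0 above 0.3 N and horizontal distance between pole and rest below 0.03 m and z of pole in the frame of rest between 0.07 and 0.08 m and y of pole in the frame of rest between -0.006 and 0.006 m and x of pole_tip in the frame of rest above 0.1 m and angle between the x axis of pole and the x axis of rest, either way round below 0.06 rad and angle between pole's own z axis and vertical below 0.4 rad and linear speed of pole below 0.02 m/s); the robot touches nothing.
It fails at once if the pole forces the flap or its ring with more than 12 N (contact force between pole and flap above 12 N).
It fails at once if the gripper or arm touches the flap (contact force between any of the fingers, the arm and flap above 0.5 N).
It fails at once if the flap is slammed (swings shut faster than 1.2 rad/s) (velocity of joint flap below -1.2 rad/s).
It fails at once if a jar or the carton is disturbed (moved over 20 mm) (distance of any of amber_jar, clear_jar, carton from where it was at the start of the episode above 0.02 m).
It also fails if it takes over 72 s, if anything falls off the work surface, if the arm or the gripper's body presses on something with over 40 N, if the wrist force passes 120 N, or if a joint passes its speed limit or range.

### The arm

A 6-joint arm with a two-finger parallel gripper is mounted at the origin on the work surface. World frame = base frame: x ahead of the robot, y to its left, z up, the work surface at z = 0. Lengths are in mm, angles in rad, forces in N, time in s.
With the tool pointing down it reaches from about 375 to 925 mm from the base axis. Payload 5.7 kg.
Tool frame: the origin (TCP) lies midway between the tips of the shut fingers; the grasp point (between the pads) lies 19 mm behind it (arm.grip_depth is the distance from the TCP to the grasp point, in mm); z points along the fingers, y is the line along which they close (so a half turn about z gives the same grasp; the last joint's range is limited). The gripper opens to 85 mm and grips with 20 to 120 N. Pads are 22 mm wide; open, the fingers measure 114 mm over their backs; the gripper's body (76 mm by 85 mm) begins 54 mm behind the grasp point. The pads swing forward as they close: fully open they stand 13 mm farther back than shut.
Start: joints at [-1.433, 0.359, 1.51, -0, 1.272, -0.115], TCP at [150.055, -580.899, 209.567] pointing down, gripper open.
Joint ranges: [-2.97, 2.97], [-1.01, 2.36], [0.21, 2.38], [-0.96, 4.11], [0.2, 2.71], [-2.98, 2.98]. Speed limits (rad/s): [2.39, 2.39, 3.14, 3.14, 3.14, 3.14].

### API

Orientations are given as a unit quaternion [w, x, y, z].
In Python, from rig import arm, optics gives the robot as it stands.
- The arm moves only by the shell command python3 -m handwheel 'ROWS' [FORCE]. ROWS is JSON, a list of rows, each a list of 3 entries, a list of its own where there are three numbers: the opening, from 0 (shut) to 1 (fully open), then the shift along the tool's x, y, z in cm, then the turn, a rotation vector about the tool's x, y, z in degrees. A call has 1 to 12 rows; each row is the pose to reach, as a shift and turn from the pose commanded when the call began, along the tool's axes at that moment; what a row does not reach only later rows make up. A row lasts 1/12 s, in which the tool goes at most 41.7 mm and 7.16 degrees, less where a joint would pass 70% of its speed; a pose out of reach is approached as far as the arm can. A call with a gripper value outside its range is refused whole. The fingers move at their own pace and stop on an object; FORCE is the grip in N (left out, the last holds). Time passes only in rows, so rows that repeat a pose let the fingers close. It gives the time, the measured TCP pose, the force, the opening and the grip force at its end, in the units of the state.
- arm.observe(): the state, without advancing time (a new reading comes with each control period).
- optics.snapshot(name): name is "side" or "top"; returns (picture, depth): 384x512x3 uint8, red, green, blue; 384x512 float32, mm along the optical axis (not along the pixel's ray), 0 where there is no reading.
- optics.get_calibration(name): a dict with "camera_matrix" (3x3 intrinsics, pixels), "world_from_camera" (4x4, takes a point from camera to world coordinates). Camera axes: x right, y up, looking along -z (the intrinsics and any distortion apply to the point x, -y, -z); pixel columns grow to the right and rows downward; lengths in mm; the calibration is good to about 2 mm. A picture is of the moment at which its call begins. get_calibration takes no time and is no camera call.
- arm.job_done(): hands the job in; it is judged then, once.
The state is a dict: "time_s": time; "q": joint angles; "qd": joint speeds; "effort": joint torques, N m; "eef_pos": TCP position; "tool_rot": TCP orientation; "contact_force": force on the tool from outside, world axes, zero at the start; "wrist_torque": the same for the moment, N m; "gripper_width": opening from 0.0 (shut) to 1.0 (fully open); "grip_force": force on a finger pad.
Only numpy, scipy, OpenCV 4.12 (cv2) and the standard library are available. Lean on these libraries where they do the work, as an engineer would, in place of code of your own. Each camera call takes 0.05 s, during which the arm holds its last target. There are 200 camera calls.

## Working session

There is one attempt and no reset: what is moved stays moved. The work goes in short steps, Python scripts to look and compute and a shell command to move; the robot and the scene stay as the last step left them, time stands still between calls to the robot, and variables do not carry over. Pictures are saved under pics/ and viewed, at most 10 in all, crops included, and the job is handed in when it is done.

```bash
ls; mkdir -p pics; python3 - <<'E'
from rig import arm, optics
import cv2,numpy as np
for n in("side","top"):
    p,d=optics.snapshot(n); cv2.imwrite(f"pics/{n}0.png",p[:,:,::-1]); np.savez(f"pics/{n}0.npz",p=p,d=d)
    c=optics.get_calibration(n); print({k:np.round(v,3).tolist() if not isinstance(v,str) else v for k,v in c.items()})
print(arm.observe())
E
```

```text
pics
{'camera_matrix': [[386.811, 0.0, 253.852], [0.0, 386.811, 188.763], [0.0, 0.0, 1.0]], 'world_from_camera': [[-0.981, -0.121, 0.152, 678.4], [0.195, -0.637, 0.746, 774.251], [0.007, 0.761, 0.648, 801.362], [0.0, 0.0, 0.0, 1.0]]}
{'camera_matrix': [[371.223, 0.0, 255.482], [0.0, 371.223, 194.944], [0.0, 0.0, 1.0]], 'world_from_camera': [[0.148, 0.963, -0.224, 326.229], [-0.989, 0.145, -0.03, 26.178], [0.004, 0.226, 0.974, 1084.599], [0.0, 0.0, 0.0, 1.0]]}
{'time_s': 0.1, 'q': array([-1.43310334e+00,  3.59445477e-01,  1.51129380e+00,  2.83338192e-07,
        1.27253318e+00, -1.15073514e-01]), 'qd': array([-2.33193789e-04, -1.60529546e-03, -3.24823820e-03, -9.37122929e-06,
        4.48660942e-04, -1.62191473e-03]), 'effort': array([ 8.89510975e-04, -5.28652596e+01, -2.79349548e+01, -2.45598276e-04,
        5.05166478e-03,  4.63502431e-05]), 'eef_pos': array([ 149.96952672, -580.2927927 ,  208.8418187 ]), 'tool_rot': array([-8.39847934e-04,  9.92023917e-01,  1.26046983e-01, -9.36347388e-06]), 'contact_force': array([-0.62536945,  0.08202593, -0.05359082]), 'wrist_torque': array([-0.02965591, -0.03683183, -0.03061234]), 'grip_force': 0.0, 'gripper_width': 1.0011532346281338}
```

View pics/side0.png

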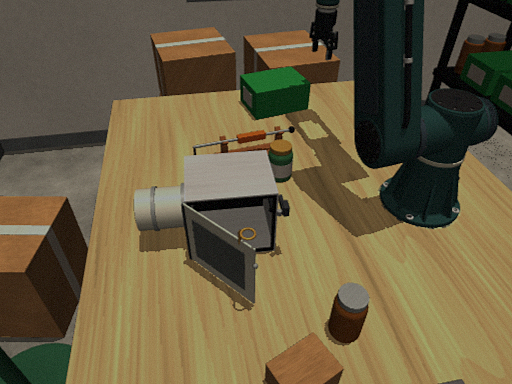

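View pics/top0.png

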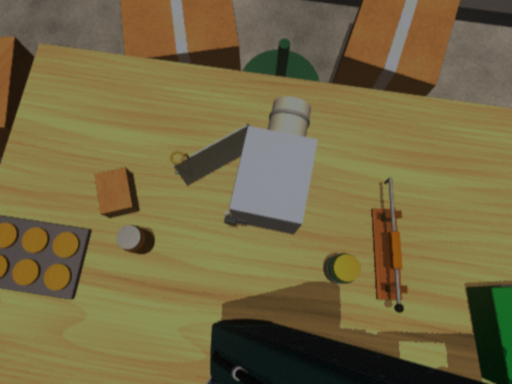

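The side view shows the flap with the ring at about (247,233), and the pole behind the duct with its handle at (250,136). In the top view the ring is at (180,158), the duct roof around (275,175), and the pole runs from its ball (399,308) to its hook (388,182), handle at (397,250).

```bash
cat > h.py <<'E'
import numpy as np,cv2
from rig import arm,optics
def ray(n,u,v):
    c=optics.get_calibration(n);K=np.array(c["camera_matrix"]);T=np.array(c["world_from_camera"])
    d=np.array([(u-K[0,2])/K[0,0],-(v-K[1,2])/K[1,1],-1.]);return T[:3,3],T[:3,:3]@d
def onz(n,u,v,z):
    o,d=ray(n,u,v);return o+d*(z-o[2])/d[2]
def two(uv1,uv2):
    o1,d1=ray("side",*uv1);o2,d2=ray("top",*uv2)
    s=np.linalg.lstsq(np.c_[d1,-d2],o2-o1,rcond=None)[0]
    a,b=o1+d1*s[0],o2+d2*s[1];return (a+b)/2,np.linalg.norm(a-b)
def proj(n,p):
    c=optics.get_calibration(n);K=np.array(c["camera_matrix"]);T=np.linalg.inv(c["world_from_camera"])
    q=T[:3,:3]@np.array(p)+T[:3,3];q=K@np.array([q[0],-q[1],-q[2]]);return q[:2]/q[2]
def pix(n,p,d):  # all points from depth
    c=optics.get_calibration(n);K=np.array(c["camera_matrix"]);T=np.array(c["world_from_camera"])
    v,u=np.mgrid[:384,:512];P=np.stack([(u-K[0,2])/K[0,0]*d,-(v-K[1,2])/K[1,1]*d,-d],-1)
    return P@T[:3,:3].T+T[:3,3]
E
python3 - <<'E'
from h import *
import numpy as np
S=np.load("pics/side0.npz");T=np.load("pics/top0.npz")
P=pix("top",T["p"],T["d"])
hsv=cv2.cvtColor(T["p"],cv2.COLOR_RGB2HSV)
# handle: orange, height 80..100
z=P[...,2]
reg=np.zeros(z.shape,bool);reg[215:285,380:412]=1
m=reg&(z>78)&(z<100)&(hsv[...,1]>150)
print("handle",m.sum(),P[m].mean(0),cv2.minAreaRect(P[m][:,:2].astype(np.float32)))
# rod: 
reg[:]=0;reg[175:318,370:412]=1
m2=reg&(z>60)&(z<100)
print("pole all",m2.sum(),cv2.fitLine(P[m2][:,:2].astype(np.float32),cv2.DIST_HUBER,0,.01,.01).ravel())
print("handle in px", np.argwhere(m).mean(0))
for uv in [(388,182),(397,250),(399,308)]: print(onz("top",*uv,75), P[uv[1],uv[0]])
# roof
m=(z>195)&(z<215); m[:, :225]=0;m[:,325:]=0;m[:120]=0;m[240:]=0
r=cv2.minAreaRect(P[m][:,:2].astype(np.float32));print("roof",m.sum(),r,cv2.boxPoints(r).tolist(),np.median(P[m][:,2]))
for n,A,b in(("top",T,(165,140,200,195)),("side",S,(232,222,264,275))):
    Q=pix(n,A["p"],A["d"]);h=cv2.cvtColor(A["p"],cv2.COLOR_RGB2HSV)
    m=np.zeros(z.shape,bool);m[b[1]:b[3],b[0]:b[2]]=1;m&=(Q[...,2]>225)&(Q[...,2]<250)
    print("ring",n,m.sum(),Q[m].mean(0) if m.any() else 0,np.argwhere(m).mean(0)[::-1], cv2.minAreaRect(Q[m][:,:2].astype(np.float32)))
a=cv2.resize(T["p"][130:215,150:330],None,fx=4,fy=4,interpolation=2);cv2.imwrite("pics/c1.png",a[:,:,::-1])
b=cv2.resize(T["p"][165:325,330:440],None,fx=3.7,fy=3.7,interpolation=2);cv2.imwrite("pics/c2.png",b[:,:,::-1])
print("jar",onz("top",346,268,120))
g=(P[...,2]>40)&(np.arange(512)>455)&(np.arange(384)[:,None]>250);print("green",P[g].min(0),P[g].max(0))
E
```

```text
handle 385 [ 468.79925487 -335.12834871   86.24864239] ((486.5993957519531, -335.474853515625), (142.82374572753906, 40.715423583984375), 8.359992027282715)
pole all 1058 [ 9.9148458e-01  1.3022424e-01  4.7479755e+02 -3.3389816e+02]
handle in px [247.56623377 395.54285714]
[ 650.90541468 -306.47430961   75.        ] [ 674.80136613 -330.95725151    0.69425874]
[ 464.15631326 -343.56115887   75.        ] [ 462.76431392 -339.82965688   85.1891391 ]
[ 314.37245557 -358.19149688   75.        ] [ 314.52884135 -353.12172383   88.31646182]
roof 6355 ((596.6421508789062, 41.309593200683594), (230.0015411376953, 228.20838928222656), 86.60270690917969) [[475.9236145019531, -66.72734832763672], [703.73095703125, -80.25080108642578], [717.3607177734375, 149.34652709960938], [489.5533447265625, 162.8699951171875]] 204.06644829189656
ring top 80 [587.27186567 252.26011662 235.41211134] [177.3   156.475] ((587.44140625, 253.58360290527344), (32.432369232177734, 35.058895111083984), 77.38522338867188)
ring side 105 [585.95591126 253.74700874 236.10798873] [246.59047619 232.84761905] ((585.808349609375, 254.26174926757812), (33.883216857910156, 33.616268157958984), 83.1985092163086)
jar [ 392.96150325 -201.00740407  120.        ]
green [ 167.26838401 -649.74762339   40.07793042] [ 419.59559416   26.17762204 1084.59878342]
```

View pics/c1.png

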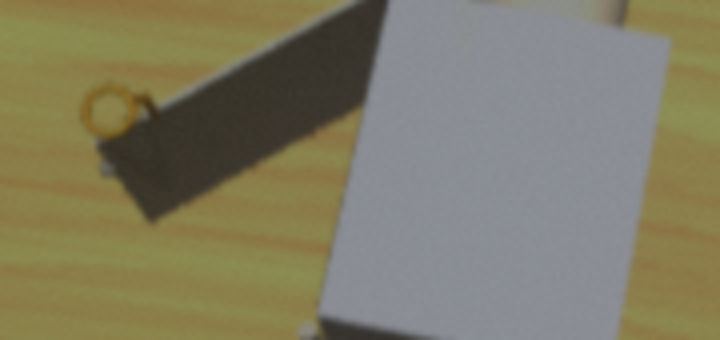

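View pics/c2.png

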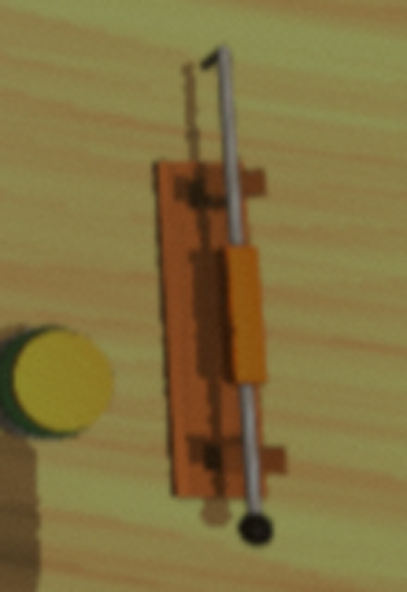

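Crop 1 shows the ring centre at (109,111), full-image (177.2,157.7), with roof corners at (246,131) and (230,209). Crop 2 shows the rod and handle clear of the jar. I'll work out the geometry next.

```bash
python3 - <<'E'
from h import *
T=np.load("pics/top0.npz");S=np.load("pics/side0.npz")
P=pix("top",T["p"],T["d"]);hsv=cv2.cvtColor(T["p"],cv2.COLOR_RGB2HSV)
m=((np.abs(P[...,2]-204)<7)&(hsv[...,1]<45)).astype(np.uint8);m[:, :222]=0;m[:,325:]=0;m[:122]=0;m[240:]=0
m=cv2.morphologyEx(m,cv2.MORPH_OPEN,np.ones((9,9)));c=max(cv2.findContours(m,0,1)[0],key=cv2.contourArea)[:,0]
W=np.array([onz("top",u,v,205)[:2] for u,v in c],np.float32);r=cv2.minAreaRect(W);B=cv2.boxPoints(r);print("roof",r,B.tolist())
# duct frame: x axis = 220 long side, toward +world x
e=[B[1]-B[0],B[2]-B[1]];l=[np.linalg.norm(v) for v in e];ex=e[int(np.argmax(l))]/max(l);ex*=np.sign(ex[0]);ey=np.array([-ex[1],ex[0]])
yaw=np.arctan2(ex[1],ex[0]);H=np.array(r[0])+110*ex+90*ey
ring,err=two((246.6,232.8),(177.2,157.7));print("ring",ring,err)
d=ring[:2]-H;print("duct yaw",np.degrees(yaw),"hinge",H,"radius",np.linalg.norm(d))
a=np.arctan2(d[1],d[0]);ang=yaw+np.arctan2(4,-195)-a;print("flap angle",(ang+np.pi)%(2*np.pi)-np.pi)
# pole: lines in top at z=75
hb=(np.abs(P[...,2]-86)<10)&(hsv[...,0]<14)&(hsv[...,1]>190);hb[:,:385]=0;hb[:,408:]=0;hb[:215]=0;hb[285:]=0
pts=np.array([onz("top",u,v,88)[:2] for v,u in np.argwhere(hb)],np.float32);print("handle top",len(pts),cv2.minAreaRect(pts))
for n in(( 256/3.7+330,528/3.7+165,75),(250/3.7+330,440/3.7+165,80),(229/3.7+330,160/3.7+165,80),(223/3.7+330,50/3.7+165,80)):print(onz("top",*n))
E
```

```text
roof ((590.8919067382812, 16.633895874023438), (179.8496856689453, 221.04754638671875), 86.73920440673828) [[475.4320373535156, -66.8586654663086], [696.1217651367188, -79.43204498291016], [706.351806640625, 100.12645721435547], [485.66204833984375, 112.69983673095703]]
ring [585.10821337 252.10122118 234.0284521 ] 1.0757643448240082
duct yaw -3.2607934 hinge [705.83309174 100.231287  ] radius 194.00766263687495
flap angle 0.8217373662249283
handle top 70 ((483.718994140625, -317.3177795410156), (140.46018981933594, 26.997644424438477), 0.40581440925598145)
[ 315.19151847 -358.63485052   75.        ]
[ 374.83402529 -348.79384151   80.        ]
[ 575.90124882 -320.58021482   80.        ]
[ 660.40124666 -310.45133526   80.        ]
```

```bash
python3 -m handwheel '[[1,[9,-3.9,1.5],[0,0,2]],[1,[18,-7.8,3],[0,0,4]],[1,[27,-11.7,4.5],[0,0,6.5]],[1,[36.4,-15.6,6],[0,0,6.5]],[1,[36.4,-15.6,6],[0,0,6.5]],[1,[36.4,-15.6,6],[0,0,6.5]],[1,[36.4,-15.6,6],[0,0,6.5]],[1,[36.4,-15.6,6],[0,0,6.5]],[1,[36.4,-15.6,6],[0,0,6.5]],[1,[36.4,-15.6,6],[0,0,6.5]],[1,[36.4,-15.6,6],[0,0,6.5]],[1,[36.4,-15.6,6],[0,0,6.5]]]' 80
python3 - <<'E'
from h import *
p,d=optics.snapshot("side");a=cv2.resize(p[80:180,180:320],None,fx=5,fy=5,interpolation=2);cv2.imwrite("pics/s1.png",a[:,:,::-1])
E
```

```text
time_s: 1.1
eef_pos: [463.9, -337.5, 148.9]
tool_rot: [-0.0, 0.997, 0.071, -0.001]
contact_force: [-0.6, -0.6, -0.0]
gripper_width: 1.001
grip_force: 0.0
```

View pics/s1.png

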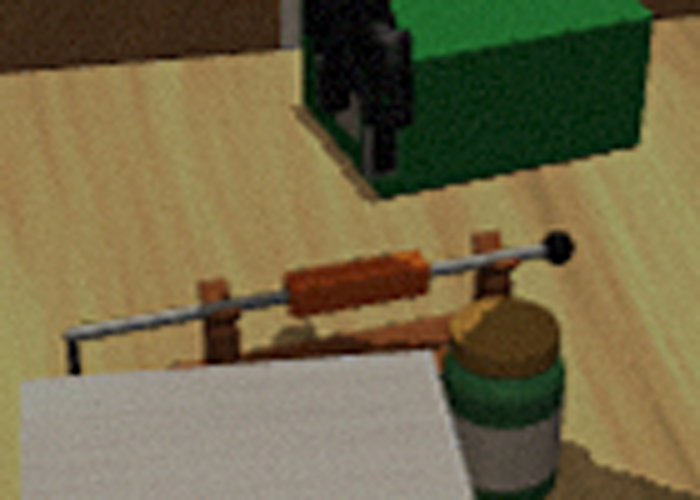

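The side crop shows the pole lying in both notches, with the handle centre at crop (358,283), full-image (251.6,136.6). The gripper is above it. I'll descend and grip.

```bash
python3 -c "
from h import *
print(two((251.6,136.6),(396.2,250.1)))"
python3 -m handwheel '[[1,[0,0,2.5],[0,0,0]],[1,[0,0,5],[0,0,0]],[1,[0,0,7.5],[0,0,0]],[1,[0,0,9.2],[0,0,0]],[1,[0,0,9.2],[0,0,0]],[0.5,[0,0,9.2],[0,0,0]],[0.3,[0,0,9.2],[0,0,0]],[0,[0,0,9.2],[0,0,0]],[0,[0,0,9.2],[0,0,0]],[0,[0,0,9.2],[0,0,0]],[0,[0,0,9.2],[0,0,0]],[0,[0,0,9.2],[0,0,0]]]' 90
```

```text
(array([ 462.01411174, -341.93106243,   71.01872795]), np.float64(4.44926540545165))
time_s: 2.15
eef_pos: [463.6, -337.0, 59.1]
tool_rot: [-0.001, 0.998, 0.069, 0.0]
contact_force: [-1.4, 7.5, 12.3]
gripper_width: 0.246
grip_force: 87.9
```

```bash
python3 -m handwheel '[[0,[0,0,-0.5],[0,0,0]],[0,[0,0,-1.5],[0,0,0]],[0,[0,0,-3],[0,0,0]],[0,[0,0,-5],[0,0,0]],[0,[0,0,-7.5],[0,0,0]],[0,[0,0,-10],[0,0,0]],[0,[0,0,-13],[0,0,0]],[0,[0,0,-16],[0,0,0]],[0,[0,0,-19],[0,0,0]],[0,[0,0,-22],[0,0,0]],[0,[0,0,-23],[0,0,0]],[0,[0,0,-23],[0,0,0]]]'
python3 - <<'E'
from h import *
print(arm.observe()["eef_pos"],arm.observe()["tool_rot"])
for n in("side","top"):
    p,d=optics.snapshot(n); np.savez(f"pics/{n}2.npz",p=p,d=d);cv2.imwrite(f"pics/{n}2.png",p[:,:,::-1])
a=cv2.imread("pics/side2.png")[30:190,130:330];b=cv2.imread("pics/top2.png")[130:330,330:480]
a=cv2.resize(a,(400,320));b=cv2.resize(b,(400,533));c=np.zeros((533,800,3),np.uint8);c[:320,:400]=a;c[:,400:]=b;cv2.imwrite("pics/m2.png",c)
E
```

```text
time_s: 3.15
eef_pos: [464.9, -340.3, 291.1]
tool_rot: [0.003, 0.998, 0.07, 0.002]
contact_force: [-0.1, -0.1, -2.8]
gripper_width: 0.243
grip_force: 88.6
[ 464.89885064 -340.33094465  291.12349865] [0.00259334 0.99756736 0.0696231  0.00229165]
```

View pics/m2.png

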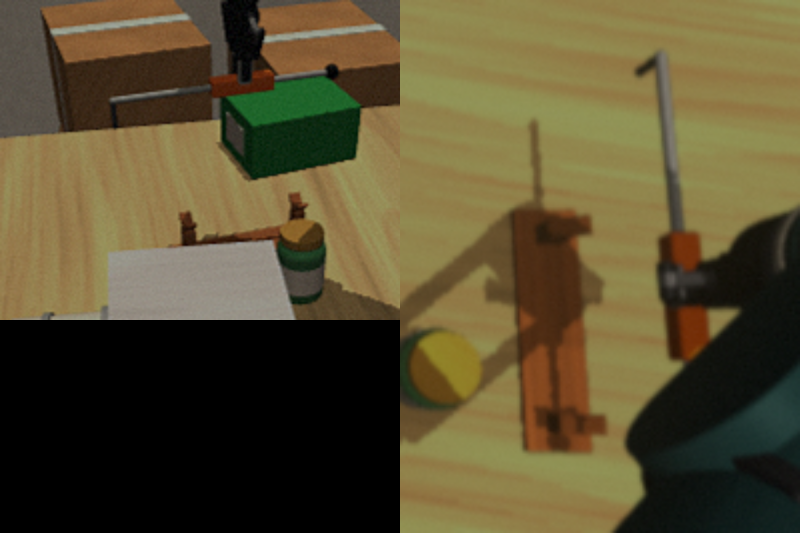

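The composite shows the pole held level by the middle of its handle. The pin end is at side (186.5,94) and top (420,157.4), and the rest is empty.

```bash
cat >> h.py <<'E'
from scipy.spatial.transform import Rotation as R
def tool():
    s=arm.observe();q=s["tool_rot"];return np.array(s["eef_pos"]),R.from_quat([q[1],q[2],q[3],q[0]])
E
python3 - <<'E'
from h import *
t,r=tool()
for n,a,b in(("tip",(186.5,94),(420,157.4)),("rodend",(186.5,80),(427.9,149.9)),("ball",(295.5,66),None)):
    if b is None: continue
    w,e=two(a,b);print(n,w,e,"tool",r.inv().apply(w-t))
print("nominal tip",t+r.apply([200,0,-16+45]))
E
```

```text
tip [ 663.64916786 -315.90029441  260.93596   ] 3.51770956165124 tool [201.90461907   5.54309555  25.5329572 ]
rodend [ 661.39925944 -311.34899883  308.83481576] 1.9111840289723647 tool [200.27353112   0.68456211 -22.36078944]
nominal tip [ 660.99043607 -310.67291719  257.47481271]
```

```bash
python3 -m handwheel '[[0,[0.7,-1.6,0],[0,0,-4]],[0,[2,-4.5,0],[0,0,-10]],[0,[3.5,-8,0],[0,0,-17]],[0,[5,-11.5,0],[0,0,-24]],[0,[6.5,-15,0],[0,0,-31]],[0,[8,-18.5,0],[0,0,-38]],[0,[9.5,-22,0],[0,0,-45]],[0,[11,-25.5,0],[0,0,-52]],[0,[12.5,-29,0],[0,0,-59]],[0,[14,-32.3,0],[0,0,-66]],[0,[15.3,-35.2,0],[0,0,-72]],[0,[16.3,-37.4,0],[0,0,-78.5]]]'
python3 -m handwheel '[[0,[0,0,0],[0,0,0]],[0,[0,0,0],[0,0,0]],[0,[0,0,0],[0,0,0]]]'
python3 - <<'E'
from h import *
t,r=tool();print(t,r.as_matrix().round(3).tolist(),"tip",t+r.apply([201,2,27]))
for n in("side","top"):
    p,d=optics.snapshot(n); np.savez(f"pics/{n}3.npz",p=p,d=d);cv2.imwrite(f"pics/{n}3.png",p[:,:,::-1])
a=cv2.imread("pics/side3.png")[190:290,190:290];b=cv2.imread("pics/top3.png")[110:210,140:240]
c=np.hstack([cv2.resize(a,(400,400),interpolation=2),cv2.resize(b,(400,400),interpolation=2)]);cv2.imwrite("pics/m3.png",c)
E
```

```text
time_s: 4.25
eef_pos: [571.6, 57.1, 284.5]
tool_rot: [-0.002, 0.726, 0.688, -0.001]
contact_force: [-0.1, -0.1, -2.4]
gripper_width: 0.241
grip_force: 88.7
time_s: 4.5
eef_pos: [571.6, 53.8, 285.4]
tool_rot: [-0.001, 0.729, 0.685, -0.002]
contact_force: [0.9, 0.6, -2.1]
gripper_width: 0.24
grip_force: 88.7
[571.57077118  53.79318361 285.41023977] [[0.062, 0.998, -0.004], [0.998, -0.062, -0.001], [-0.001, -0.004, -1.0]] tip [585.97843427 254.26350415 258.24279914]
```

View pics/m3.png

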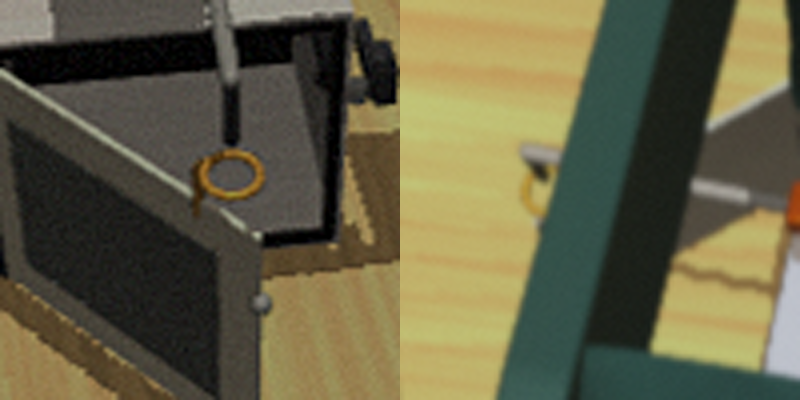

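In the side half of the composite, the ring centre is at full-image (247.7,233.5) and the pin end at (247.7,225.5). In the top half, the pin end is at (175.3,154.2) and the ring is partly hidden by the arm.

```bash
python3 - <<'E'
from h import *
t,r=tool()
w,e=two((247.7,225.5),(175.3,154.2));g,e2=two((247.7,233.3),(177.2,157.7))
print("tip",w,e,"ring",g,e2)
print("ring-tip tool",r.inv().apply(g-w))
# side-only checks at known heights
print("ring side z235",onz("side",247.7,233.3,235),"tip side at z258",onz("side",247.7,225.5,258), "tip top z258",onz("top",175.3,154.2,258),"ring top",onz("top",177.2,157.7,235))
P=pix("side",0,np.load("pics/side3.npz")["d"]);print("depth pin",P[222,247],P[224,248])
m=P[225:243,235:260].reshape(-1,3);m=m[(m[:,2]>231)&(m[:,2]<242)];print(len(m),cv2.minEnclosingCircle(m[:,:2].astype(np.float32)),m.mean(0))
E
```

```text
tip [584.58377779 252.847698   256.12054241] 2.2826694744807083 ring [584.14696939 252.64132987 233.39958025] 1.3013642580732012
ring-tip tool [-0.22123121 -0.36947693 22.72201695]
ring side z235 [583.8392005  254.45472688 235.        ] tip side at z258 [583.90552749 255.26008577 258.        ] tip top z258 [585.10426469 251.97931527 258.        ] ring top [584.29125581 252.01073743 235.        ]
depth pin [585.52210216 256.80545373 269.51055825] [583.46975237 256.19589924 263.01859832]
102 ((586.7922973632812, 253.60411071777344), 18.174406051635742) [585.24160859 254.31302015 236.39637154]
```

Tip and ring line up to within a millimetre, so I'll lower the pin.

```bash
python3 -m handwheel '[[0,[0,0,0.8],[0,0,0]],[0,[0,0,1.6],[0,0,0]],[0,[0,0,2.2],[0,0,0]],[0,[0,0,2.6],[0,0,0]],[0,[0,0,3],[0,0,0]],[0,[0,0,3.4],[0,0,0]],[0,[0,0,3.8],[0,0,0]],[0,[0,0,4.2],[0,0,0]],[0,[0,0,4.6],[0,0,0]],[0,[0,0,4.6],[0,0,0]],[0,[0,0,4.6],[0,0,0]],[0,[0,0,4.6],[0,0,0]]]'
python3 - <<'E'
from h import *
t,r=tool();print(t,"tip",t+r.apply([201,2,27]))
p,d=optics.snapshot("side");cv2.imwrite("pics/s4.png",cv2.resize(p[190:290,190:290],(400,400),interpolation=2)[:,:,::-1])
H=np.array([705.8,100.2]);yaw=np.radians(-3.26);R0=None
for a in np.r_[.82,.75,.7,.65,.6,.55,.5,.45,.4,.35,.3,.25,.2,.16,.12,.08,.04,0,-.03]:
    c,s=np.cos(yaw-a),np.sin(yaw-a);g=H+np.array([[c,-s],[s,c]])@[-195,4]
    if R0 is None:R0=g
    print(round(a,2),g.round(1),"tool cm",(r.inv().apply(np.r_[g-R0,0])/10).round(2)[:2])
E
```

```text
time_s: 5.6
eef_pos: [573.1, 54.2, 241.8]
tool_rot: [0.0, 0.728, 0.685, 0.0]
contact_force: [0.4, -0.1, -3.4]
gripper_width: 0.241
grip_force: 88.7
[573.11999744  54.21966445 241.81982752] tip [587.44210191 254.72203298 214.84432875]
0.82 [584.2 252.7] tool cm [0. 0.]
0.75 [573.8 243.8] tool cm [-0.95 -0.98]
0.7 [566.8 237. ] tool cm [-1.67 -1.64]
0.65 [560.1 229.9] tool cm [-2.42 -2.26]
0.6 [553.8 222.4] tool cm [-3.2  -2.84]
0.55 [547.9 214.7] tool cm [-4.01 -3.39]
0.5 [542.4 206.7] tool cm [-4.85 -3.89]
0.45 [537.3 198.4] tool cm [-5.71 -4.35]
0.4 [532.6 189.8] tool cm [-6.59 -4.77]
0.35 [528.3 181. ] tool cm [-7.49 -5.14]
0.3 [524.5 172.1] tool cm [-8.41 -5.46]
0.25 [521.1 162.9] tool cm [-9.34 -5.74]
0.2 [518.2 153.6] tool cm [-10.29  -5.98]
0.16 [516.2 146.1] tool cm [-11.06  -6.13]
0.12 [514.5 138.5] tool cm [-11.83  -6.25]
0.08 [513.2 130.8] tool cm [-12.6   -6.34]
0.04 [512.1 123. ] tool cm [-13.38  -6.4 ]
0.0 [511.3 115.3] tool cm [-14.16  -6.43]
-0.03 [511.  109.4] tool cm [-14.74  -6.43]
```

View pics/s4.png

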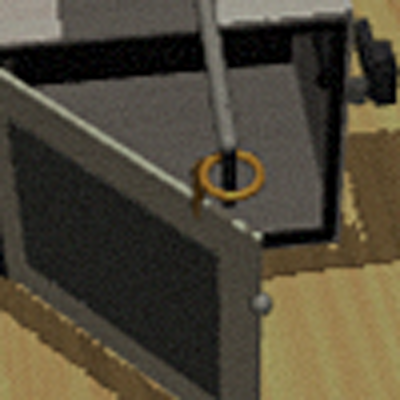

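The pin hangs inside the ring, with the pin in the ring at crop (230,180). I'll take up the slack slowly and start pulling along the arc.

```bash
python3 -m handwheel '[[0,[-0.14,-0.15,0],[0,0,0]],[0,[-0.27,-0.29,0],[0,0,0]],[0,[-0.41,-0.44,0],[0,0,0]],[0,[-0.55,-0.58,0],[0,0,0]],[0,[-0.7,-0.73,0],[0,0,0]],[0,[-0.84,-0.87,0],[0,0,0]],[0,[-1.06,-1.08,0],[0,0,0]],[0,[-1.37,-1.37,0],[0,0,0]],[0,[-1.67,-1.64,0],[0,0,0]],[0,[-2.04,-1.96,0],[0,0,0]],[0,[-2.42,-2.26,0],[0,0,0]],[0,[-2.82,-2.56,0],[0,0,0]]]'
```

```text
time_s: 6.65
eef_pos: [545.3, 27.3, 241.7]
tool_rot: [-0.0, 0.728, 0.685, 0.0]
contact_force: [0.2, 0.9, -2.7]
gripper_width: 0.242
grip_force: 88.7
```

```bash
python3 -m handwheel '[[0,[-0.38,-0.28,0],[0,0,0]],[0,[-0.78,-0.56,0],[0,0,0]],[0,[-1.19,-0.83,0],[0,0,0]],[0,[-1.61,-1.08,0],[0,0,0]],[0,[-2.03,-1.33,0],[0,0,0]],[0,[-2.46,-1.56,0],[0,0,0]],[0,[-2.89,-1.79,0],[0,0,0]],[0,[-3.33,-2.0,0],[0,0,0]],[0,[-3.77,-2.21,0],[0,0,0]],[0,[-4.22,-2.4,0],[0,0,0]],[0,[-4.67,-2.58,0],[0,0,0]],[0,[-5.1,-2.74,0],[0,0,0]]]'
python3 - <<'E'
from h import *
t,r=tool();print("tip",t+r.apply([201,2,27]))
p,d=optics.snapshot("side");cv2.imwrite("pics/s5.png",cv2.resize(p[170:290,180:300],(480,480),interpolation=2)[:,:,::-1])
E
```

```text
time_s: 7.65
eef_pos: [515.0, -22.0, 241.7]
tool_rot: [-0.0, 0.728, 0.685, 0.0]
contact_force: [1.0, 1.2, -2.8]
gripper_width: 0.24
grip_force: 88.7
tip [529.37511838 178.46588542 214.6860877 ]
```

View pics/s5.png

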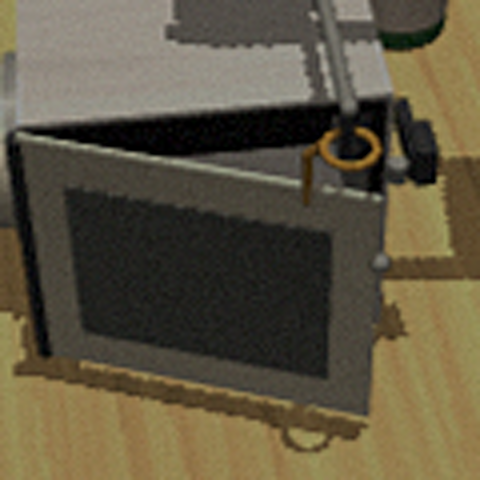

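The side crop shows the pin in the ring at (350,145), with the flap nearly shut and following the pin. I'll carry on more slowly.

```bash
python3 -m handwheel '[[0,[-0.25,-0.08,0],[0,0,0]],[0,[-0.49,-0.16,0],[0,0,0]],[0,[-0.8,-0.25,0],[0,0,0]],[0,[-1.11,-0.34,0],[0,0,0]],[0,[-1.42,-0.44,0],[0,0,0]],[0,[-1.73,-0.52,0],[0,0,0]],[0,[-2.0,-0.59,0],[0,0,0]],[0,[-2.2,-0.64,0],[0,0,0]],[0,[-2.4,-0.69,0],[0,0,0]],[0,[-2.6,-0.73,0],[0,0,0]]]'
python3 -m handwheel '[[0,[-0.15,-0.03,0],[0,0,0]],[0,[-0.3,-0.06,0],[0,0,0]],[0,[-0.45,-0.09,0],[0,0,0]]]'
```

```text
time_s: 8.53
eef_pos: [506.3, -47.3, 241.6]
tool_rot: [-0.0, 0.729, 0.685, 0.0]
contact_force: [0.7, 0.8, -2.7]
gripper_width: 0.243
grip_force: 88.7
time_s: 8.78
eef_pos: [505.1, -51.6, 241.6]
tool_rot: [-0.0, 0.728, 0.685, 0.0]
contact_force: [1.0, 1.6, -1.8]
gripper_width: 0.242
grip_force: 88.7
```

```bash
f='time|contact'; python3 -m handwheel '[[0,[-0.1,-0.02,0],[0,0,0]],[0,[-0.2,-0.03,0],[0,0,0]],[0,[-0.3,-0.05,0],[0,0,0]]]' | egrep $f; python3 -m handwheel '[[0,[-0.1,-0.02,0],[0,0,0]],[0,[-0.2,-0.03,0],[0,0,0]],[0,[-0.3,-0.05,0],[0,0,0]]]'| egrep $f;  python3 -m handwheel '[[0,[-0.1,-0.01,0],[0,0,0]],[0,[-0.2,-0.02,0],[0,0,0]],[0,[-0.3,-0.03,0],[0,0,0]]]'| egrep $f
```

```text
time_s: 9.03
contact_force: [2.3, 1.6, -2.6]
time_s: 9.28
contact_force: [0.8, 0.3, -2.3]
time_s: 9.53
contact_force: [0.7, 1.9, -3.1]
```

```bash
f='time|contact'; python3 -m handwheel '[[0,[-0.1,-0.01,0],[0,0,0]],[0,[-0.2,-0.02,0],[0,0,0]],[0,[-0.3,-0.03,0],[0,0,0]]]' | egrep $f; python3 -m handwheel '[[0,[-0.1,-0.01,0],[0,0,0]],[0,[-0.2,-0.02,0],[0,0,0]]]'| egrep $f;
```

```text
time_s: 9.78
contact_force: [-0.1, 1.0, -3.1]
time_s: 9.95
contact_force: [0.4, 0.1, -2.9]
```

```bash
f='time|contact'; python3 -m handwheel '[[0,[-0.1,-0.01,0],[0,0,0]],[0,[-0.2,-0.02,0],[0,0,0]]]' | egrep $f; python3 -m handwheel '[[0,[-0.1,-0.01,0],[0,0,0]],[0,[-0.2,-0.02,0],[0,0,0]]]'| egrep $f;
```

```text
time_s: 10.12
contact_force: [0.5, 1.8, -2.8]
time_s: 10.28
contact_force: [0.4, 1.8, -3.5]
```

```bash
f='time|contact'; python3 -m handwheel '[[0,[-0.1,-0.01,0],[0,0,0]],[0,[-0.2,-0.02,0],[0,0,0]]]' | egrep $f; python3 -m handwheel '[[0,[-0.1,-0.01,0],[0,0,0]],[0,[-0.2,-0.01,0],[0,0,0]]]'| egrep $f;
```

```text
time_s: 10.45
contact_force: [0.5, 1.2, -3.0]
time_s: 10.62
contact_force: [1.3, 1.6, -2.3]
```

```bash
f='time|contact'; python3 -m handwheel '[[0,[-0.1,-0.01,0],[0,0,0]],[0,[-0.2,-0.01,0],[0,0,0]]]' | egrep $f; python3 -m handwheel '[[0,[-0.1,-0.01,0],[0,0,0]],[0,[-0.2,-0.01,0],[0,0,0]]]'| egrep $f;
```

```text
time_s: 10.78
contact_force: [0.6, 1.9, -2.8]
time_s: 10.95
contact_force: [0.2, 1.3, -3.5]
```

```bash
f='time|contact'; python3 -m handwheel '[[0,[-0.1,0,0],[0,0,0]],[0,[-0.2,-0.01,0],[0,0,0]]]' | egrep $f; python3 -m handwheel '[[0,[-0.1,0,0],[0,0,0]],[0,[-0.2,-0.01,0],[0,0,0]]]'| egrep $f;
```

```text
time_s: 11.12
contact_force: [1.5, 0.8, -2.9]
time_s: 11.28
contact_force: [1.9, 7.1, -4.4]
```

```bash
f='time|contact|eef'; python3 -m handwheel '[[0,[-0.1,0,0],[0,0,0]],[0,[-0.2,0,0],[0,0,0]]]' | egrep $f; 
```

```text
time_s: 11.45
eef_pos: [500.1, -82.0, 241.3]
contact_force: [1.5, 5.6, -4.1]
```

```bash
f='time|contact|eef'; python3 -m handwheel '[[0,[-0.05,0,0],[0,0,0]],[0,[-0.1,0,0],[0,0,0]]]' | egrep $f; 
```

```text
time_s: 11.62
eef_pos: [500.1, -83.3, 241.4]
contact_force: [0.4, 5.1, -2.2]
```

```bash
f='time|contact|eef'; python3 -m handwheel '[[0,[-0.05,0,0],[0,0,0]],[0,[-0.1,0,0],[0,0,0]]]' | egrep $f; 
```

```text
time_s: 11.78
eef_pos: [500.0, -84.9, 241.5]
contact_force: [1.1, 2.9, -3.7]
```

```bash
f='contact|eef'; python3 -m handwheel '[[0,[-0.05,0,0],[0,0,0]],[0,[-0.05,0,0],[0,0,0]]]' | egrep $f;python3 -m handwheel '[[0,[-0.05,0,0],[0,0,0]],[0,[-0.05,0,0],[0,0,0]]]' | egrep $f;  
```

```text
eef_pos: [500.1, -86.0, 241.6]
contact_force: [1.5, 2.2, -3.6]
eef_pos: [500.1, -86.7, 241.7]
contact_force: [0.7, 1.2, -3.7]
```

```bash
f='contact|eef'; python3 -m handwheel '[[0,[-0.05,0,0],[0,0,0]],[0,[-0.05,0,0],[0,0,0]]]' | egrep $f;  
```

```text
eef_pos: [500.1, -87.1, 241.7]
contact_force: [1.1, 1.5, -2.1]
```

```bash
f='contact|eef'; python3 -m handwheel '[[0,[-0.05,0,0],[0,0,0]],[0,[-0.05,0,0],[0,0,0]]]' | egrep $f;python3 -m handwheel '[[0,[-0.05,0,0],[0,0,0]],[0,[-0.05,0,0],[0,0,0]]]' | egrep $f;  
```

```text
eef_pos: [500.1, -87.6, 241.7]
contact_force: [0.4, 1.0, -4.2]
eef_pos: [500.0, -88.1, 241.6]
contact_force: [1.0, 1.0, -3.3]
```

```bash
f='contact|eef'; python3 -m handwheel '[[0,[-0.05,0,0],[0,0,0]],[0,[-0.05,0,0],[0,0,0]]]' | egrep $f;  
```

```text
eef_pos: [499.9, -88.5, 241.6]
contact_force: [0.7, 1.2, -2.9]
```

```bash
f='contact|eef'; python3 - <<'E'
from h import *
t,r=tool();tip=t+r.apply([201,2,27]);print("tip",tip,proj("side",tip))
p,d=optics.snapshot("side");P=pix("side",0,d);h=cv2.cvtColor(p,cv2.COLOR_RGB2HSV)
m=(np.hypot(P[...,0]-tip[0],P[...,1]-tip[1])<40)&(abs(P[...,2]-236)<6)&(h[...,0]>10)&(h[...,0]<30)&(h[...,1]>90)
q=P[m][:,:2].astype(np.float32);print(m.sum(),cv2.minEnclosingCircle(q),q.mean(0),cv2.boundingRect(np.argwhere(m)[:,::-1].astype(np.int32)))
v=np.argwhere(m)[:,::-1];(x,y,w,hh)=cv2.boundingRect(v.astype(np.int32));print(onz("side",x+w/2-.5,y+hh/2-.5,235))
E
python3 -m handwheel '[[0,[-0.05,0,0],[0,0,0]],[0,[-0.1,0,0],[0,0,0]]]' | egrep $f;  
```

```text
tip [514.21317109 111.96375742 214.5795645 ] [265.9734964  190.88014756]
64 ((513.5799560546875, 118.04244995117188), 18.822738647460938) [512.09436 121.40461] (259, 181, 17, 10)
[513.52339701 117.08323972 235.        ]
eef_pos: [499.9, -89.4, 241.6]
contact_force: [-0.1, 0.2, -2.9]
```

```bash
f='contact|eef'; python3 -m handwheel '[[0,[-0.05,0,0],[0,0,0]],[0,[-0.1,0,0],[0,0,0]]]' | egrep $f;python3 -m handwheel '[[0,[-0.05,0,0],[0,0,0]],[0,[-0.05,0,0],[0,0,0]]]' | egrep $f;  
```

```text
eef_pos: [499.7, -90.5, 241.6]
contact_force: [0.4, 0.9, -2.8]
eef_pos: [499.7, -90.6, 241.5]
contact_force: [-0.1, 2.0, -2.6]
```

```bash
f='contact|eef'; python3 -m handwheel '[[0,[-0.05,0,0],[0,0,0]],[0,[-0.05,0,0],[0,0,0]]]' | egrep $f;  
```

```text
eef_pos: [499.7, -90.8, 241.5]
contact_force: [1.0, 3.4, -3.2]
```

Force is rising again, which suggests the stop. One or two more half-millimetre steps will press it home, and I'll hold there.

```bash
f='contact|eef'; python3 -m handwheel '[[0,[-0.05,0,0],[0,0,0]],[0,[-0.05,0,0],[0,0,0]],[0,[-0.05,0,0],[0,0,0]]]' | egrep $f;  
```

```text
eef_pos: [499.6, -91.0, 241.4]
contact_force: [1.4, 6.1, -3.9]
```

```bash
f='contact|eef'; python3 -m handwheel '[[0,[-0.05,0,0],[0,0,0]],[0,[-0.05,0,0],[0,0,0]],[0,[-0.05,0,0],[0,0,0]]]' | egrep $f;  
```

```text
eef_pos: [499.6, -91.2, 241.4]
contact_force: [0.2, 5.9, -4.1]
```

```bash
python3 -m handwheel '[[0,[0,0,0],[0,0,0]],[0,[0,0,0],[0,0,0]],[0,[0,0,0],[0,0,0]],[0,[0.1,0,0],[0,0,0]],[0,[0.2,0,0],[0,0,0]],[0,[0.3,0,0],[0,0,0]],[0,[0.4,0,0],[0,0,0]],[0,[0.5,0,0],[0,0,0]],[0,[0.6,0,0],[0,0,0]],[0,[0.7,0,0],[0,0,0]],[0,[0.8,0,0],[0,0,0]],[0,[0.8,0,0],[0,0,0]]]'
python3 - <<'E'
from h import *
t,r=tool();tip=t+r.apply([201,2,27]);print("tip",tip)
p,d=optics.snapshot("side");P=pix("side",0,d);h=cv2.cvtColor(p,cv2.COLOR_RGB2HSV)
m=(np.hypot(P[...,0]-tip[0],P[...,1]-tip[1])<40)&(abs(P[...,2]-236)<6)&(h[...,0]>10)&(h[...,0]<30)&(h[...,1]>90)
q=P[m][:,:2].astype(np.float32);print(m.sum(),cv2.minEnclosingCircle(q),q.mean(0))
(x,y,w,hh)=cv2.boundingRect(np.argwhere(m)[:,::-1].astype(np.int32));print(onz("side",x+w/2-.5,y+hh/2-.5,235),x,y,w,hh)
cv2.imwrite("pics/s6.png",cv2.resize(p[150:290,180:320],(560,560),interpolation=2)[:,:,::-1])
E
```

```text
time_s: 15.0
eef_pos: [500.2, -84.2, 241.6]
tool_rot: [-0.0, 0.728, 0.685, -0.0]
contact_force: [-0.3, 0.2, -2.6]
gripper_width: 0.239
grip_force: 88.7
tip [514.47888474 116.34463317 214.62655168]
65 ((513.5007934570312, 117.2431869506836), 18.63645362854004) [512.781   118.93347]
[513.52339701 117.08323972 235.        ] 259 181 17 10
```

View pics/s6.png

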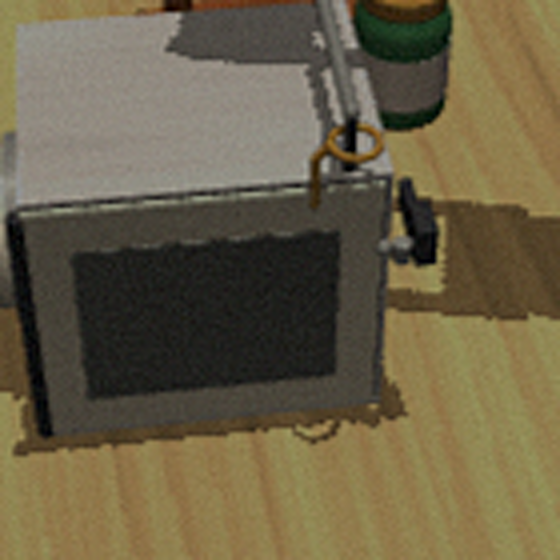

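The last crop shows the flap shut and staying put with the pin free in the middle of the ring at (350,145), so the catch is holding. I'll lift out.

```bash
python3 -m handwheel '[[0,[0,0,-0.3],[0,0,0]],[0,[0,0,-0.8],[0,0,0]],[0,[0,0,-1.3],[0,0,0]],[0,[0,0,-1.8],[0,0,0]],[0,[0,0,-2.3],[0,0,0]],[0,[0,0,-2.8],[0,0,0]],[0,[0,0,-3.3],[0,0,0]],[0,[0,0,-3.9],[0,0,0]],[0,[0,0,-4.5],[0,0,0]],[0,[0,0,-5],[0,0,0]],[0,[0,0,-5.2],[0,0,0]],[0,[0,0,-5.2],[0,0,0]]]'
python3 - <<'E'
from h import *
t,r=tool()
G=np.array([463.6,-337,291]);rg=R.from_quat([.998,.069,0,-.001]) 
print("shift to above rest (tool cm)",r.inv().apply(G-t)/10,"turn",(r.inv()*rg).as_rotvec(degrees=True))
print(t)
E
```

```text
time_s: 16.05
eef_pos: [500.6, -84.4, 294.3]
tool_rot: [0.001, 0.728, 0.685, 0.0]
contact_force: [0.7, -0.5, -2.1]
gripper_width: 0.242
grip_force: 88.7
shift to above rest (tool cm) [-25.43610625  -2.14609842   0.33655474] turn [1.55514516e-01 4.83039917e-02 7.85756232e+01]
[500.60852007 -84.4318382  294.33825579]
```

```bash
python3 -m handwheel '[[0,[-1,0,0],[0,0,4]],[0,[-3,-0.2,0],[0,0,10]],[0,[-5.3,-0.4,0],[0,0,17]],[0,[-7.6,-0.6,0],[0,0,24]],[0,[-9.9,-0.8,0],[0,0,31]],[0,[-12.2,-1,0],[0,0,38]],[0,[-14.5,-1.2,0],[0,0,45]],[0,[-16.8,-1.4,0],[0,0,52]],[0,[-19.1,-1.6,0],[0,0,59]],[0,[-21.4,-1.8,0],[0,0,66]],[0,[-23.6,-2,0],[0,0,72]],[0,[-25.4,-2.15,0],[0,0,78.6]]]' >/dev/null
python3 -m handwheel '[[0,[0,0,0],[0,0,0]],[0,[0,0,0],[0,0,0]],[0,[0,0,0],[0,0,0]]]'
python3 - <<'E'
from h import *
t,r=tool()
G=np.array([463.6,-337,59.1]);rg=R.from_quat([.998,.069,0,-.001]) 
print("left (tool cm)",r.inv().apply(G-t)/10,"turn",(r.inv()*rg).as_rotvec(degrees=True))
E
```

```text
time_s: 17.3
eef_pos: [463.0, -335.9, 293.1]
tool_rot: [-0.001, 0.998, 0.069, -0.0]
contact_force: [-0.3, -0.4, -2.6]
gripper_width: 0.244
grip_force: 88.8
left (tool cm) [ 0.05481574  0.15557875 23.40111155] turn [0.0296294  0.03213779 0.05775232]
```

```bash
python3 -m handwheel '[[0,[0,0.1,1.5],[0,0,0]],[0,[0.05,0.15,4],[0,0,0]],[0,[0.05,0.15,6.5],[0,0,0]],[0,[0.05,0.15,9],[0,0,0]],[0,[0.05,0.15,11.5],[0,0,0]],[0,[0.05,0.15,14],[0,0,0]],[0,[0.05,0.15,16.5],[0,0,0]],[0,[0.05,0.15,18.5],[0,0,0]],[0,[0.05,0.15,20],[0,0,0]],[0,[0.05,0.15,21],[0,0,0]],[0,[0.05,0.15,21.5],[0,0,0]],[0,[0.05,0.15,21.5],[0,0,0]]]'
python3 -m handwheel '[[0,[0,0,0.4],[0,0,0]],[0,[0,0,0.7],[0,0,0]],[0,[0,0,1.0],[0,0,0]],[0,[0,0,1.3],[0,0,0]],[0,[0,0,1.5],[0,0,0]],[0,[0,0,1.5],[0,0,0]]]'
```

```text
time_s: 18.3
eef_pos: [463.7, -336.9, 77.9]
tool_rot: [-0.001, 0.998, 0.069, -0.001]
contact_force: [-0.3, 0.5, -1.8]
gripper_width: 0.242
grip_force: 88.8
time_s: 18.8
eef_pos: [463.7, -337.8, 63.3]
tool_rot: [-0.0, 0.998, 0.069, -0.0]
contact_force: [0.7, -0.1, -2.4]
gripper_width: 0.243
grip_force: 88.8
```

```bash
python3 -m handwheel '[[0,[0,0,0.1],[0,0,0]],[0,[0,0,0.2],[0,0,0]],[0,[0,0,0.3],[0,0,0]],[0,[0,0,0.3],[0,0,0]]]'
python3 -m handwheel '[[0,[0,0,0.1],[0,0,0]],[0,[0,0,0.15],[0,0,0]],[0,[0,0,0.15],[0,0,0]]]'
```

```text
time_s: 19.13
eef_pos: [463.8, -337.9, 60.5]
tool_rot: [-0.0, 0.998, 0.069, -0.0]
contact_force: [-0.7, -0.4, -2.9]
gripper_width: 0.243
grip_force: 88.8
time_s: 19.38
eef_pos: [463.9, -337.9, 60.2]
tool_rot: [0.0, 0.998, 0.069, 0.0]
contact_force: [-2.6, 3.3, 7.1]
gripper_width: 0.24
grip_force: 90.1
```

In contact with the rest. I'll release, then lift away.

```bash
python3 -m handwheel '[[0.28,[0,0,0],[0,0,0]],[0.35,[0,0,0],[0,0,0]],[0.5,[0,0,0],[0,0,0]],[0.7,[0,0,0],[0,0,0]],[0.9,[0,0,0],[0,0,0]],[0.9,[0,0,0],[0,0,0]],[0.9,[0,0,0],[0,0,0]],[0.9,[0,0,0],[0,0,0]],[0.9,[0,0,0],[0,0,0]]]'
python3 -m handwheel '[[0.9,[0,0,-1],[0,0,0]],[0.9,[0,0,-3],[0,0,0]],[0.9,[0,0,-6],[0,0,0]],[0.9,[0,0,-9],[0,0,0]],[0.9,[0,0,-12],[0,0,0]],[0.9,[0,0,-15],[0,0,0]],[0.9,[0,0,-18],[0,0,0]],[0.9,[-3,0,-20],[0,0,0]],[0.9,[-6,0,-20],[0,0,0]],[0.9,[-9,2,-20],[0,0,0]],[0.9,[-9,5,-20],[0,0,0]],[0.9,[-9,8,-20],[0,0,0]]]'
python3 - <<'E'
from h import *
A=[np.load(f"pics/side0.npz")["p"]];p,d=optics.snapshot("side");q,dq=optics.snapshot("top")
S0=np.load("pics/side0.npz");T0=np.load("pics/top0.npz")
for nm,n0,im,dd,b in(("side",S0,p,d,(125,150,190,310)),("top",T0,q,dq,(170,320,370,415))):
    for pic,dep in((n0["p"],n0["d"]),(im,dd)):
        P=pix(nm,pic,dep);m=np.zeros((384,512),bool);m[b[0]:b[1],b[2]:b[3]]=1
        h=cv2.cvtColor(pic,cv2.COLOR_RGB2HSV)
        o=m&(h[...,0]<12)&(h[...,1]>200)&(h[...,2]>120)&(P[...,2]>70)&(P[...,2]<100)
        a=m&(P[...,2]>70)&(P[...,2]<97);print(nm,o.sum(),P[o].mean(0) if o.any() else 0,a.sum(),cv2.fitLine(P[a][:,:2].astype(np.float32),cv2.DIST_HUBER,0,.01,.01).ravel())
b=np.hstack([cv2.resize(p[80:180,180:320],(420,300)),cv2.resize(q[165:325,345:430],(160,300))]);cv2.imwrite("pics/fin.png",b[:,:,::-1])
tip=[514,117,215];P=pix("side",0,d);h=cv2.cvtColor(p,cv2.COLOR_RGB2HSV)
m=(np.hypot(P[...,0]-514,P[...,1]-117)<40)&(abs(P[...,2]-236)<6)&(h[...,0]>10)&(h[...,0]<30)&(h[...,1]>90)
print("ring",cv2.minEnclosingCircle(P[m][:,:2].astype(np.float32)))
E
```

```text
time_s: 20.13
eef_pos: [463.9, -337.9, 59.0]
tool_rot: [-0.0, 0.998, 0.069, -0.0]
contact_force: [0.3, -0.3, 0.7]
gripper_width: 0.902
grip_force: 0.0
time_s: 21.13
eef_pos: [384.1, -429.8, 260.7]
tool_rot: [0.0, 0.998, 0.068, 0.0]
contact_force: [0.5, -0.5, 0.1]
gripper_width: 0.899
grip_force: 0.0
side 31 [ 464.08867197 -331.37042666   87.65151613] 542 [ 9.9188709e-01  1.2712176e-01  4.8867450e+02 -3.2990244e+02]
side 18 [ 465.08607206 -330.1784886    85.84617328] 535 [ 9.9196845e-01  1.2648568e-01  4.9385364e+02 -3.2940787e+02]
top 0 0 1021 [ 9.9157125e-01  1.2956241e-01  4.7236191e+02 -3.3448138e+02]
top 15 [ 444.12498827 -338.49957585   86.65367643] 1009 [ 9.9155229e-01  1.2970737e-01  4.7362930e+02 -3.3425482e+02]
ring ((513.0814208984375, 115.49404907226562), 18.744787216186523)
```

```bash
python3 -c "
from rig import arm
print(arm.job_done())"
```

```text
the job is handed in; nothing more can be done
None
```

I pulled the flap shut past its catch onto the stop with the pole's pin, then laid the pole back in its rest and handed the job in at about 21 s. The final camera measurements put the ring in its closed position and the pole back within about a millimetre or two and aligned as before; the hand-in gave no verdict, and I didn't separately check the pin's downward angle or re-measure the jars and carton.

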